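Erect the packing tray, load the overhauled typewriter parts and lock it

ROBOT

A 7-joint arm with a two-finger parallel gripper is mounted at the origin on the work surface. World frame = base frame: x ahead of the robot, y to its left, z up, the work surface at z = 0. Lengths are in m, angles in degrees, forces in N, time in s.
With the tool pointing down it reaches from about 0.4 to 0.875 m from the base axis. Payload 6.5 kg.
Tool frame: the origin (TCP) lies at the very end of the fingers, on their centre line; the grasp point (between the pads) lies 19 mm behind it (arm.grip_depth is the distance from the TCP to the grasp point, in m); z points along the fingers, y is the line along which they close (so a half turn about z gives the same grasp; the last joint's range is limited). The gripper opens to 88 mm and grips with 3 to 60 N. Pads are 18 mm wide; open, the fingers measure 123 mm over their backs; the gripper's body (75 mm by 187 mm) begins 45 mm behind the grasp point.
Start: joints at [-3.793, 30.733, -0.252, 88.115, 0.149, 61.152, -4.079], TCP at [0.65, -0, 0.215] pointing down, gripper open.
Joint ranges: [-154.64, 154.64], [-21.42, 123.67], [-72.66, 72.17], [13.99, 137.28], [-74.86, 254.86], [10.95, 109.41], [-158.01, 158.01]. Speed limits (degrees/s): [136.94, 136.94, 180, 180, 180, 180, 180].

INTERFACE

Orientations are given as [roll, pitch, yaw] about the fixed x, y, z axes, in that order (R = Rz(yaw) Ry(pitch) Rx(roll)).
In Python, from cell import arm, cams gives the robot as it stands.
- The arm moves only by the tool servo_tool, never from a script. Its arguments are lists of equal length, an entry for each row: "grip": the finger opening in m, from 0 to 0.0881; "dp": the shift along the tool's x, y, z in m, a list of three; "dr": the turn, a rotation vector about the tool's x, y, z in degrees, a list of three. A call has 1 to 20 rows; each row shifts and turns the commanded pose from where the row before left it, along the tool's axes as they then stand; what a row does not reach is not made up. A row lasts 1/10 s, in which the tool goes at most 50 mm and 8.59 degrees, less where a joint would pass 70% of its speed; a pose out of reach is approached as far as the arm can. A call with a gripper value outside its range is refused whole. The fingers move at their own pace and stop on an object; "squeeze" is the grip in N (left out, the last holds). Time passes only in rows, so rows that do not move let the fingers close. It gives the time, the measured TCP pose, the force, the opening and the grip force at its end, in the units of the state.
- arm.get_state(): the state, without advancing time (a new reading comes with each control period).
- cams.read_camera(name): name is "scene" or "side" or "wrist"; returns a dict with "img" (400x640x3 uint8, blue, green, red), "fov_y" (degrees; the focal length in pixels is half the picture's height over the tangent of half this angle, whatever the lens; pixels are square), "cx", "cy" (the principal point, pixels), "rvec" (rotation vector, rad) and "tvec" (3), from world to camera coordinates, as OpenCV has them. Camera axes: x right, y down, z forward; pixel columns grow to the right and rows downward; lengths in m; the calibration is good to about 2 mm. The wrist camera is an equidistant fisheye: a pixel r from the principal point sees the ray r / f radians off the axis. A picture is of the moment at which its call begins. There is no depth.
- arm.sign_off(): hands the job in; it is judged then, once.
The state is a dict: "t": time; "joints": joint angles; "qd": joint speeds; "tau": joint torques, N m; "eef_pos": TCP position; "tool_rot": TCP orientation; "wrist_force": force on the tool from outside, world axes, zero at the start; "wrist_torque": the same for the moment, N m; "grip_width": finger opening in m; "finger_force": force on a finger pad.
Only numpy, scipy, OpenCV 4.12 (cv2) and the standard library are available. Lean on these libraries where they do the work, as an engineer would, in place of code of your own. Each camera call takes 0.05 s, during which the arm holds its last target. There are 200 camera calls.

TASK

First fold up all four sides of the wooden packing tray until they stand upright. Then put every brass drawband drum and every nickel bail roller that is on the cart into the tray, lying on its floor within the sides, and last of all swing the tray's lock lever upright, leaving the four sides standing. Leave the black rubber eraser wheels and the round ribbon tin where they are.

Things in the scene. Friction and masses are not known exactly. Their poses are not given: they have to be found in the camera images.
- tray: Fold-up wooden packing tray, fixed. Base board 130 (x) x 160 (y) x 20 mm; origin: centre of its underside, on the cart (z = 0). Plywood sides hinged at 17 mm height, 68 mm (near = -x, far = +x) and 83 mm (left = +y, right = -y) from the origin, folded outward nearly flat at the start; raised, they stand 42 mm above the floor. Lever pivot at (127, 145, 42) mm.
- tray_floor (a point): Centre of the tray's floor, the upper face of the base board, 20 mm above the cart; axes as the tray's.
- side_near (a joint): Hinge angle of the near side: 0 = flat outward, 1.571 = upright, its stop. The panel is 160 mm along the hinge, 45 mm from hinge to edge, 6 mm thick. A stiff hinge: it stays at any angle (about 2 N at the tab moves it).
- side_near_tab (a point): Centre of the dark wooden lift tab in the middle of the near side's outer edge, 57 mm from the hinge line and in the panel's plane. The tab is 24 mm wide along the hinge, 10 mm thick and sticks 24 mm out of the panel's edge; it can be pinched across its 24 mm. The point's x points from hinge to tab along the panel, its y runs along the hinge.
- side_far (a joint): Hinge angle of the far side: 0 = flat outward, 1.571 = upright, its stop. The panel is 160 mm along the hinge, 45 mm from hinge to edge, 6 mm thick. A stiff hinge: it stays at any angle (about 2 N at the tab moves it).
- side_far_tab (a point): Centre of the dark wooden lift tab in the middle of the far side's outer edge, 57 mm from the hinge line and in the panel's plane. The tab is 24 mm wide along the hinge, 10 mm thick and sticks 24 mm out of the panel's edge; it can be pinched across its 24 mm. The point's x points from hinge to tab along the panel, its y runs along the hinge.
- side_left (a joint): Hinge angle of the left side: 0 = flat outward, 1.571 = upright, its stop. The panel is 130 mm along the hinge, 45 mm from hinge to edge, 6 mm thick. A stiff hinge: it stays at any angle (about 2 N at the tab moves it).
- side_left_tab (a point): Centre of the dark wooden lift tab in the middle of the left side's outer edge, 57 mm from the hinge line and in the panel's plane. The tab is 24 mm wide along the hinge, 10 mm thick and sticks 24 mm out of the panel's edge; it can be pinched across its 24 mm. The point's x points from hinge to tab along the panel, its y runs along the hinge.
- side_right (a joint): Hinge angle of the right side: 0 = flat outward, 1.571 = upright, its stop. The panel is 130 mm along the hinge, 45 mm from hinge to edge, 6 mm thick. A stiff hinge: it stays at any angle (about 2 N at the tab moves it).
- side_right_tab (a point): Centre of the dark wooden lift tab in the middle of the right side's outer edge, 57 mm from the hinge line and in the panel's plane. The tab is 24 mm wide along the hinge, 10 mm thick and sticks 24 mm out of the panel's edge; it can be pinched across its 24 mm. The point's x points from hinge to tab along the panel, its y runs along the hinge.
- lock_lever (a joint): Angle of the lock lever: 0 = leaning 0.8 rad from upright, outward to the tray's +y; 0.8 = upright; 1.4 = leaning over to -y, its stop. It turns about the tray's x axis and stays where it is left.
- lock_lever_tip (a point): Centre of the lever's black grip, 68 mm from the pivot. The grip is 22 mm wide along the pivot axis (tray x), 18 mm the other way and 30 mm long; it can be pinched across the 22 mm.
- drum_a: Drawband drum: brass cylinder 36 mm in diameter and 23 mm tall on a square steel plate 44 x 44 x 5 mm, 28 mm high in all, 120 g; origin: centre of the plate's underside, z along the drum's axis, x and y along the plate's edges. May be absent.
- drum_b: Drawband drum: brass cylinder 36 mm in diameter and 23 mm tall on a square steel plate 44 x 44 x 5 mm, 28 mm high in all, 120 g; origin: centre of the plate's underside, z along the drum's axis, x and y along the plate's edges. May be absent.
- roller_a: Bail roller: nickel rod 14 mm in diameter and 92 mm long with black rubber sleeves and an 18 x 18 x 8 mm square bearing at each end, lying on the cart, 70 g; origin: middle of its underside, 9 mm below the rod's axis, x along the rod. May be absent.
- roller_b: Bail roller: nickel rod 14 mm in diameter and 92 mm long with black rubber sleeves and an 18 x 18 x 8 mm square bearing at each end, lying on the cart, 70 g; origin: middle of its underside, 9 mm below the rod's axis, x along the rod. May be absent.
- roller_c: Bail roller: nickel rod 14 mm in diameter and 92 mm long with black rubber sleeves and an 18 x 18 x 8 mm square bearing at each end, lying on the cart, 70 g; origin: middle of its underside, 9 mm below the rod's axis, x along the rod. May be absent.
- wheel_a: Black rubber eraser wheel, a disc 36 mm in diameter and 10 mm thick lying flat; origin: centre of its underside. Not to be packed.
- wheel_b: Black rubber eraser wheel, a disc 36 mm in diameter and 10 mm thick lying flat; origin: centre of its underside. Not to be packed.
- ribbon_tin: Round grey ribbon tin, 70 mm in diameter, 22 mm high; origin: centre of its underside. Not to be packed.
There are look-alikes about, which are no part of the job. Leave any blue or red look-alike of the drum_b alone.

How it is judged (in metres and radians):
On the way, in this order (a step that is already met when the one before it is completed fails the run):
1. all four sides of the tray stand upright (value of joint each of side_near, side_far, side_left, side_right above 1.45 rad), for 0.2 s.
2. every drum and roller present lies in the tray, its sides standing (all of step 1 and x of drum_a in the frame of tray_floor between -0.065 and 0.065 m and y of drum_a in the frame of tray_floor between -0.08 and 0.08 m and z of drum_a in the frame of tray_floor between -0.01 and 0.035 m and linear speed of each of drum_a, drum_b, roller_a, roller_b, roller_c below 0.03 m/s and x of drum_b in the frame of tray_floor between -0.065 and 0.065 m and y of drum_b in the frame of tray_floor between -0.08 and 0.08 m and z of drum_b in the frame of tray_floor between -0.01 and 0.035 m and x of roller_a in the frame of tray_floor between -0.065 and 0.065 m and y of roller_a in the frame of tray_floor between -0.08 and 0.08 m and z of roller_a in the frame of tray_floor between -0.01 and 0.035 m and x of roller_b in the frame of tray_floor between -0.065 and 0.065 m and y of roller_b in the frame of tray_floor between -0.08 and 0.08 m and z of roller_b in the frame of tray_floor between -0.01 and 0.035 m and x of roller_c in the frame of tray_floor between -0.065 and 0.065 m and y of roller_c in the frame of tray_floor between -0.08 and 0.08 m and z of roller_c in the frame of tray_floor between -0.01 and 0.035 m), for 0.2 s.
3. the lock lever is upright (value of joint lock_lever between 0.68 and 0.92 rad), for 0.2 s.
At the end, for the whole second after the job is handed in: All four sides within about 7 degrees of upright (joint above 1.45 rad), every drum and roller that is present at rest inside the tray with its origin within the 130 x 160 mm floor and less than 35 mm above it, and the lock lever within 0.12 rad of upright (joint 0.68 to 0.92) (all of step 2 and all of step 3 and velocity of joint lock_lever below 0.05 rad/s); the robot touches nothing.
It fails at once if an eraser wheel or the ribbon tin is moved more than 5 cm (distance of any of wheel_a, wheel_b, ribbon_tin from where it was at the start of the episode above 0.05 m).
Of drum_a, drum_b, roller_a, roller_b, roller_c only 3 to 5 are there at a start; the rules pass over those that are not, and their reading is None.
At some moment in a run one of drum_a, drum_b, roller_a, roller_b, roller_c may be knocked a few centimetres aside while the robot is not near it.
Once in a run the grip may slacken for a moment while it holds something.
It also fails if it takes over 210 s, if anything falls off the work surface, if the arm or the gripper's body presses on something with over 40 N, if the wrist force passes 120 N, or if a joint passes its speed limit or range.

## Working session

There is one attempt and no reset: what is moved stays moved. The work goes in short steps, Python scripts to look and compute and a tool call to move; the robot and the scene stay as the last step left them, time stands still between calls to the robot, and variables do not carry over. Pictures are saved under pics/ and viewed, at most 14 in all, crops included, and the job is handed in when it is done.

Besides the shell and the picture viewer there is one more tool, called by a JSON object that holds its "name" and its "arguments". servo_tool: Moves the arm, as the interface text tells. Its arguments: {"type":"object","properties":{"grip":{"type":"array"},"dp":{"type":"array"},"dr":{"type":"array"},"squeeze":{"type":"number"}},"required":["grip","dp","dr"]}

```bash
ls; mkdir -p pics
cat > h.py <<'E'
import numpy as np, cv2
from cell import arm, cams
def shot(name, fn=None):
    c=cams.read_camera(name)
    if fn: cv2.imwrite('pics/'+fn,c['img'])
    np.save('pics/cal_'+name+'.npy',dict(c),allow_pickle=True)
    return c
def load(name): return np.load('pics/cal_'+name+'.npy',allow_pickle=True).item()
def foc(c): return 200/np.tan(np.radians(c['fov_y'])/2)
def ray(c,u,v,fish=False):
    f=foc(c); x,y=u-c['cx'],v-c['cy']
    if fish:
        r=np.hypot(x,y); th=r/f; s=np.sin(th)/max(r,1e-9); d=np.array([x*s,y*s,np.cos(th)])
    else: d=np.array([x/f,y/f,1.])
    R=cv2.Rodrigues(np.array(c['rvec'],float))[0]; t=np.array(c['tvec'],float).ravel()
    return -R.T@t, R.T@d
def toz(c,u,v,z,fish=False):
    o,d=ray(c,u,v,fish); return o+d*(z-o[2])/d[2]
def proj(c,p,fish=False):
    R=cv2.Rodrigues(np.array(c['rvec'],float))[0]; q=R@np.array(p,float)+np.array(c['tvec'],float).ravel()
    f=foc(c)
    if fish:
        r=np.hypot(q[0],q[1]); th=np.arctan2(r,q[2]); return np.array([c['cx']+f*th*q[0]/r,c['cy']+f*th*q[1]/r])
    return np.array([c['cx']+f*q[0]/q[2],c['cy']+f*q[1]/q[2]])
E
python3 - <<'E'
from h import *
for n in ['scene','side','wrist']:
    c=shot(n,n+'0.png'); print(n,c['fov_y'],c['cx'],c['cy'],c['rvec'],c['tvec'],ray(c,320,200,n=='wrist'))
s=arm.get_state(); print(s)
a=cv2.imread('pics/scene0.png');b=cv2.imread('pics/side0.png')
E
```

```text
pics
scene 56.182360688908666 312.28261557304785 199.3027802791303 [ 1.33826362  2.16222018 -0.92878508] [ 0.17464224 -0.28944852  1.21000347] (array([1.05130924, 0.31343745, 0.61228637]), array([-0.66755762, -0.29547063, -0.68373356]))
side 48.17872228424194 324.7383003462534 195.897240017897 [ 0.21737009 -2.61539412  1.54674747] [0.50459515 0.09395013 0.99330093] (array([0.35117414, 0.89869618, 0.56489957]), array([ 0.16374166, -0.85691345, -0.48896251]))
wrist 65.70646984690485 325.17904662627757 205.63995244360117 [-2.81983930e+00 -8.94748277e-04  1.76047323e-03] [-0.64845344 -0.04476772  0.39193434] (array([0.64892684, 0.08174401, 0.3851239 ]), array([-0.01785146, -0.29886613, -0.95412806]))
{'t': 0.15, 'joints': array([-3.79088027, 30.76648558, -0.25389053, 88.15570405,  0.1499023 ,
       61.15075145, -4.08021105]), 'qd': array([-0.05168494, -0.08500234,  0.01897068, -0.19721627,  0.03130113,
        0.08219367,  0.02130021]), 'tau': array([ 1.87267411e-03, -5.71325254e+01,  9.91865471e-01, -2.51826882e+01,
       -5.61970426e-02,  1.52406085e-02,  1.04863441e-04]), 'eef_pos': array([ 6.49520963e-01, -4.16262474e-05,  2.14265746e-01]), 'tool_rot': array([-1.79927666e+02,  6.49475014e-03,  9.00013260e+01]), 'wrist_force': array([ 0.42716832, -1.00092985, -0.4139028 ]), 'wrist_torque': array([ 0.04145539, -0.01343427, -0.00261323]), 'finger_force': 0.0, 'grip_width': 0.08826481103031619}
```

View pics/scene0.png

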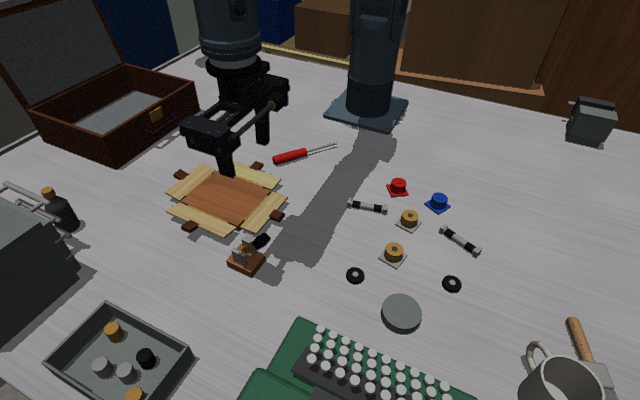

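View pics/side0.png

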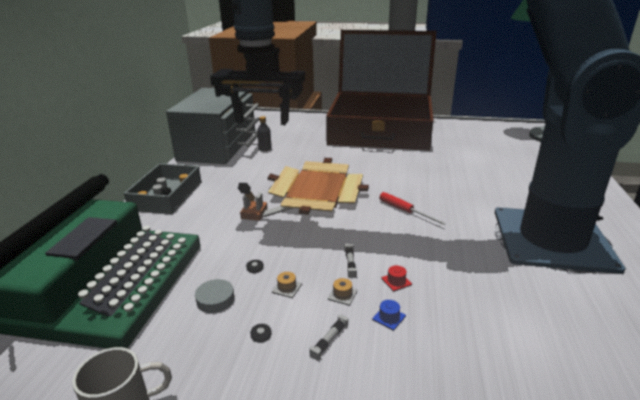

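View pics/wrist0.png

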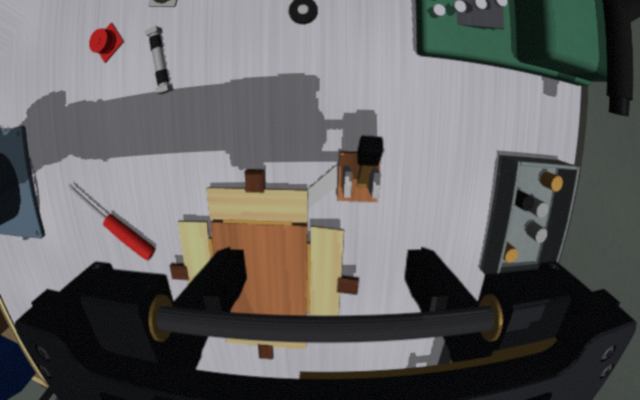

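Run:
```python
import cv2,numpy as np
a=cv2.imread('pics/scene0.png');w=cv2.imread('pics/wrist0.png')
c=cv2.resize(a[155:275,160:300],None,fx=4,fy=4,interpolation=cv2.INTER_CUBIC)
cv2.imwrite('pics/c1.png',c)   # origin 160,155 x4
c=cv2.resize(a[170:300,335:495],None,fx=4.5,fy=4.5,interpolation=cv2.INTER_CUBIC)
cv2.imwrite('pics/c2.png',c)   # origin 335,170 x4.5
```

```text
(no output)
```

View pics/c1.png

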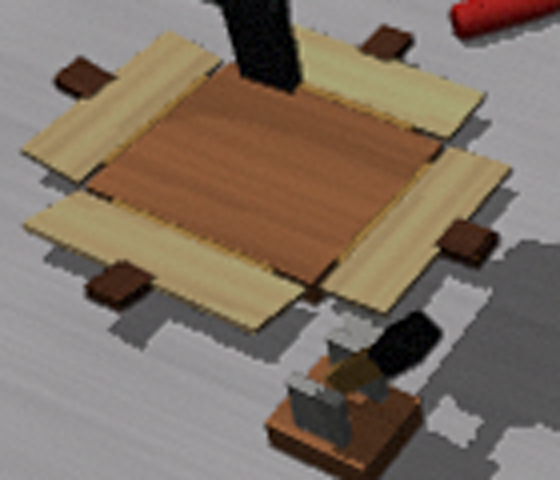

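View pics/c2.png

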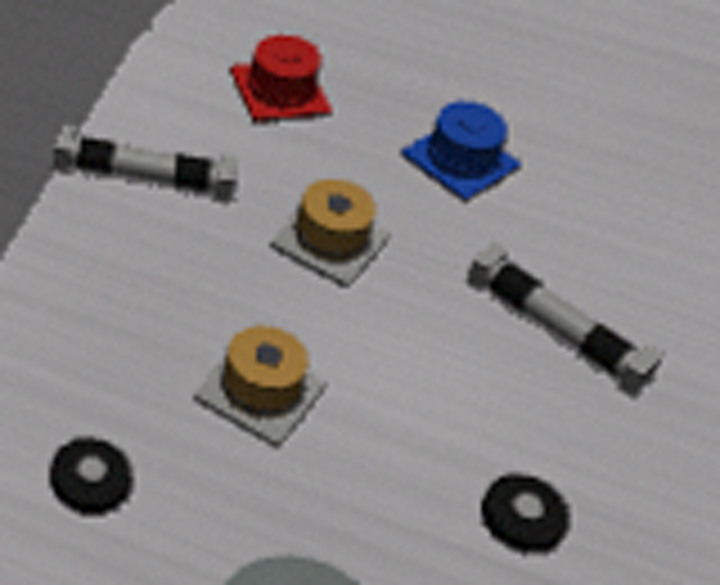

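```bash
cat > m.py <<'E'
from h import *
from scipy.optimize import least_squares
s=load('scene'); w=load('wrist')
c1=lambda u,v:(160+u/4,155+v/4); c2=lambda u,v:(335+u/4.5,170+v/4.5)
S=[((.065,-.08,.02),c1(85,188)),((.065,.08,.02),c1(318,286)),((-.065,.08,.02),c1(442,150)),((-.065,-.08,.02),c1(228,62))]
W=[((-.065,.08,.02),(212,224)),((.065,.08,.02),(307,224))]
def T(p,q): 
    c,sn=np.cos(p[2]),np.sin(p[2]); return np.array([p[0]+c*q[0]-sn*q[1],p[1]+sn*q[0]+c*q[1],q[2]])
def res(p,full=True):
    r=[proj(s,T(p,q))-uv for q,uv in S]
    if full: r+=[proj(w,T(p,q),True)-uv for q,uv in W]
    return np.ravel(r)
for full in (1,0):
    o=least_squares(res,[.65,-.1,0],args=(full,)); print(o.x[:2],np.degrees(o.x[2]),np.round(o.fun,1))
o=least_squares(res,[.65,-.1,0])
for n,uv in dict(far=c1(118,280),left=c1(470,240),near=c1(388,40),right=c1(85,75)).items(): print(n,toz(s,*uv,.025))
print('wr tabs',[toz(w,*uv,.025,True)[:2].round(3) for uv in [(348,285),(255,180),(180,271),(265,351)]])
print('lever tip w',toz(w,370,150,.089,True), 's',toz(s,*c1(410,340),.089),'exp',T(o.x,(.127,.145+.068*np.sin(.8),.042+.068*np.cos(.8))))
for k in ([(270,243),(345,283),(389,237)],[(195,397),(278,445),(326,384)]):
    P=[toz(s,*c2(*p),.003)[:2] for p in k]; c=(P[0]+P[2])/2
    e=P[1]-P[0]; f=P[2]-P[1]; print('drum',c,np.degrees(np.arctan2(e[1],e[0])),np.degrees(np.arctan2(f[1],f[0])),np.linalg.norm(e),np.linalg.norm(f))
for k in (339,203),(268,355): print('top',toz(s,*c2(*k),.028))
for a,b in (((68,148),(225,178)),((490,268),(638,366))):
    A,B=toz(s,*c2(*a),.009),toz(s,*c2(*b),.009); print('roller',(A+B)/2,np.degrees(np.arctan2(*(B-A)[1::-1])),np.linalg.norm(A-B))
d=load('side')
for n,u in dict(tin=(215,293),w1=(255,266),w2=(261,332),d1=(342,285),d2=(287,278),red=(397,272),blue=(389,308),r1=(351,260),r2=(329,337)).items(): print(n,toz(d,*u,.01).round(3))
E
python3 m.py
```

```text
[ 0.56016196 -0.14341709] -0.8004589481227178 [-1.1  0.1 -1.4 -0.5 -0.4 -2.2 -1.4  0.  -1.4 -2.4  0.7 -0.2]
[ 0.56075866 -0.13988306] -1.5221727681713297 [-0.1  0.3 -0.8  0.4  0.8 -1.3  0.1  0.4]
far [ 0.67407656 -0.15466192  0.025     ]
left [ 0.56370083 -0.00293758  0.025     ]
near [ 0.43300324 -0.13847472  0.025     ]
right [ 0.54732292 -0.28508092  0.025     ]
wr tabs [array([ 0.68 , -0.153]), array([ 0.563, -0.006]), array([ 0.437, -0.139]), array([ 0.551, -0.287])]
lever tip w [0.69189542 0.03978538 0.089     ] s [0.68478283 0.03925486 0.089     ] exp [0.68985672 0.04857    0.08937606]
drum [0.43588718 0.25903822] 77.10028277190399 164.05274735530352 0.0415180642151695 0.041771896552769444
drum [0.54260549 0.25660288] 77.9532321571061 167.3220542404614 0.04256525571324363 0.04418609541903743
top [0.43475925 0.25859843 0.028     ]
top [0.5427322  0.25584715 0.028     ]
roller [0.43142557 0.15977498 0.009     ] 101.12146164769878 0.08153851700174372
roller [0.44026393 0.37135286 0.009     ] 67.44411507479363 0.07997908343960615
tin [0.666 0.303 0.01 ]
w1 [0.617 0.213 0.01 ]
w2 [0.553 0.383 0.01 ]
d1 [0.437 0.243 0.01 ]
d2 [0.545 0.24  0.01 ]
red [0.336 0.187 0.01 ]
blue [0.346 0.291 0.01 ]
r1 [0.429 0.163 0.01 ]
r2 [0.44  0.375 0.01 ]
```

```bash
cat >> m.py <<'E'
print('----')
def tab(n,a):
    h,v=.057*np.cos(a),.017+.057*np.sin(a)
    return dict(far=(.068+h,0,v),near=(-.068-h,0,v),left=(0,.083+h,v),right=(0,-.083-h,v))[n]
TS=dict(far=c1(118,282),left=c1(470,240),near=c1(388,41),right=c1(84,76))
TW=dict(far=(348,285),left=(255,180),near=(180,271),right=(265,351))
tip=(.127,.145+.068*np.sin(.8),.042+.068*np.cos(.8))
def r2(p):
    r=[proj(s,T(p,q))-uv for q,uv in S]+[(proj(w,T(p,q),True)-uv) for q,uv in W]
    r+=[proj(s,T(p,tab(n,p[3])))-TS[n] for n in TS]+[proj(w,T(p,tab(n,p[3])),True)-TW[n] for n in TW]
    r+=[proj(s,T(p,tip))-c1(408,340),proj(w,T(p,tip),True)-(370,151)]
    return np.ravel(r)
o=least_squares(r2,[.56,-.14,0,.1],loss='soft_l1'); print(o.x,np.degrees(o.x[2:])); print(np.round(r2(o.x).reshape(-1,2),1).tolist())
E
python3 m.py | sed -n '/----/,$p'
```

```text
----
[ 0.55693835 -0.14491533 -0.04448638  0.15919511] [-2.54888177  9.12120806]
[[-0.6, -1.9], [-2.6, -1.3], [-0.1, -2.3], [0.1, -1.2], [-1.9, -2.6], [0.1, 2.4], [-0.7, 2.0], [-1.0, -0.9], [-0.3, -0.7], [-0.5, 0.3], [1.0, -1.4], [-0.2, 0.4], [-2.4, 0.4], [-0.5, -0.8], [0.0, 3.5], [0.7, -4.2]]
```

{"name": "servo_tool", "arguments": {"grip": [0.044,0.044,0.044,0.044,0.044,0.044,0.044,0.044,0.044,0.044,0.044], "dp": [[0,-0.02,0],[0,-0.02,0],[-0.003,-0.02,0.02],[-0.0037,-0.02,0.03],[0,-0.0065,0.03],[0,0,0.03],[0,0,0.03],[0,0,0.02],[0,0,0.02],[0,0,0.017],[0,0,0]], "dr": [[0,0,2.6],[0,0,0],[0,0,0],[0,0,0],[0,0,0],[0,0,0],[0,0,0],[0,0,0],[0,0,0],[0,0,0],[0,0,0]], "squeeze": 15}}

```text
t: 1.25
eef_pos: [0.5612, -0.0037, 0.0157]
tool_rot: [-179.7, 0.0, 87.4]
wrist_force: [-0.3, 0.8, -0.1]
grip_width: 0.044
finger_force: 0.0
```

{"name": "servo_tool", "arguments": {"grip": [0.02,0.02,0.02,0.02,0.02], "dp": [[0,0,0],[0,0,0],[0,0,0],[0,0,0],[0,0,0]], "dr": [[0,0,0],[0,0,0],[0,0,0],[0,0,0],[0,0,0]]}}

```text
t: 1.75
eef_pos: [0.5635, -0.0037, 0.0184]
tool_rot: [180.0, -0.0, 87.4]
wrist_force: [-0.4, 0.8, -0.1]
grip_width: 0.02
finger_force: 0.0
```

Run:
```python
from h import *
c=shot('wrist'); im=c['img']; s=shot('scene')
cv2.imwrite('pics/c3.png',np.hstack([cv2.resize(im[150:400,170:470],(600,500)),cv2.resize(s['img'][180:280,200:240],(200,500))]))
p=arm.get_state()['eef_pos']; print(proj(c,p,True),proj(s,p))
```

```text
[325.93590953 243.94482805] [277.44086663 216.97509237]
```

View pics/c3.png

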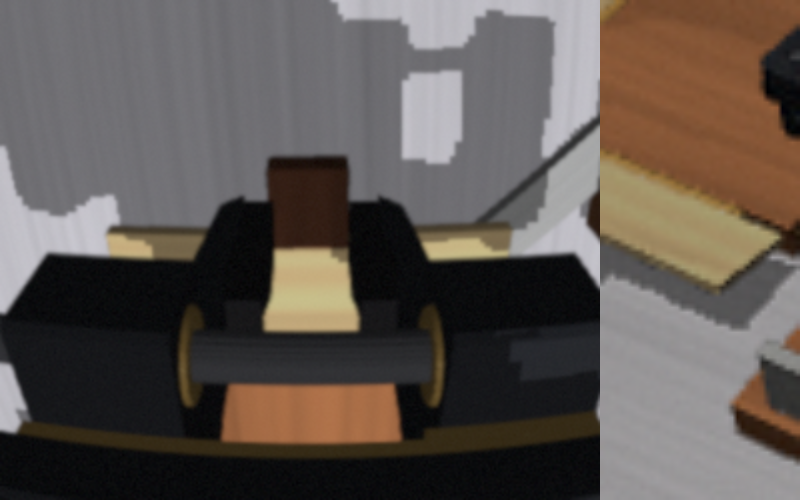

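{"name": "servo_tool", "arguments": {"grip": [0.0,0.0,0.0,0.0,0.0], "dp": [[0,0,0],[0,0,0],[0,0,0],[0,0,0],[0,0,0]], "dr": [[0,0,0],[0,0,0],[0,0,0],[0,0,0],[0,0,0]]}}

```text
t: 2.35
eef_pos: [0.5632, -0.0037, 0.0179]
tool_rot: [-180.0, 0.0, 87.4]
wrist_force: [0.3, -0.1, 0.1]
grip_width: 0.0005
finger_force: 0.0
```

Run:
```python
from h import *
c=shot('wrist'); im=c['img']; s=shot('side'); print(arm.get_state())
p=arm.get_state()['eef_pos'];u=proj(s,p).astype(int); print(u)
k=s['img'][u[1]-70:u[1]+55,u[0]-50:u[0]+50]
cv2.imwrite('pics/c4.png',np.hstack([cv2.resize(im[200:325,270:370],(400,500)),cv2.resize(k,(400,500),interpolation=cv2.INTER_CUBIC)]))
```

```text
{'t': 2.45, 'joints': array([ -3.86071015,  38.73137969,  -0.45641744, 107.79788613,
         0.52057942,  33.47288905,  -7.24352824]), 'qd': array([ 0.02013889, -0.09831034, -0.05280449,  0.04737105, -0.06203728,
        0.05474269, -0.0561506 ]), 'tau': array([-9.44052445e-04, -5.49073720e+01,  1.15538344e+00, -1.58572447e+01,
       -3.55177349e-02,  6.57399738e-03, -4.80321864e-05]), 'eef_pos': array([ 0.56325114, -0.00365955,  0.01790956]), 'tool_rot': array([1.79999994e+02, 1.56431365e-03, 8.74074748e+01]), 'wrist_force': array([-0.33944362, -0.60123823,  0.38747163]), 'wrist_torque': array([-0.01198769,  0.01806002,  0.0192554 ]), 'finger_force': 0.0, 'grip_width': 0.00043569286666962626}
[303 210]
```

View pics/c4.png

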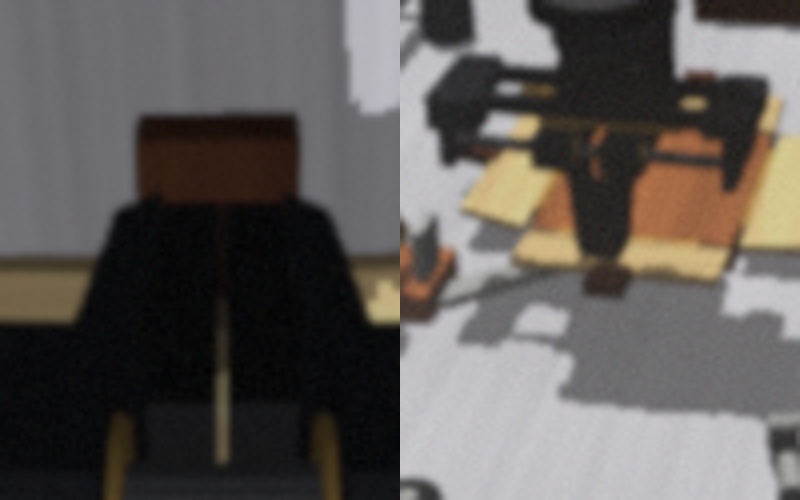

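```bash
cat >> h.py <<'E'
def tri(*obs):
    A=np.zeros((3,3));b=np.zeros(3)
    for c,u,v,f in obs:
        o,d=ray(c,u,v,f); d=d/np.linalg.norm(d); P=np.eye(3)-np.outer(d,d); A+=P; b+=P@o
    x=np.linalg.solve(A,b); return x.round(4),[ (proj(c,x,f)-(u,v)).round(1) for c,u,v,f in obs]
E
python3 - <<'E'
from h import *
w=load('wrist');d=load('side')
print(arm.get_state()['eef_pos'])
print('tip',tri((w,325.5,251,1),(d,304,204,0)))
print('tab topouter',tri((w,324.5,234,1),(d,304.5,210.5,0)))
print('tab centre guess',toz(w,324.5,240,.03,True))
for y in (0,.005,.009): print(proj(w,[.5633,-.0037+y,.018],True),proj(d,[.5633,-.0037+y,.018]))
E
```

```text
[ 0.56325114 -0.00365955  0.01790956]
tip (array([0.5622, 0.0016, 0.0385]), [array([-1.5,  0.7]), array([-0.4,  0.1])])
tab topouter (array([0.5613, 0.0045, 0.0223]), [array([-2.1,  0.9]), array([-0.5,  0.1])])
tab centre guess [0.56257332 0.00470115 0.03      ]
[326.35712007 244.18398961] [303.93900075 210.36850733]
[325.99683651 236.7331084 ] [303.49870652 211.42035033]
[325.70306795 230.65373421] [303.14390642 212.26795175]
```

{"name": "servo_tool", "arguments": {"grip": [0.044,0.044,0.044,0.044,0.044,0.044,0.044], "dp": [[0,0,0],[0,0,0],[0,0,0],[0,0,0],[0.002,0,0.004],[0.002,0,0.003],[0,0,0.003]], "dr": [[0,0,0],[0,0,0],[0,0,0],[0,0,0],[0,0,0],[0,0,0],[0,0,0]]}}

```text
t: 3.15
eef_pos: [0.5633, 0.0009, 0.0075]
tool_rot: [-180.0, -0.0, 87.4]
wrist_force: [-0.6, -0.3, -0.1]
grip_width: 0.0439
finger_force: 0.0
```

{"name": "servo_tool", "arguments": {"grip": [0.0,0.0,0.0,0.0,0.0], "dp": [[0,0,0],[0,0,0],[0,0,0],[0,0,0],[0,0,0]], "dr": [[0,0,0],[0,0,0],[0,0,0],[0,0,0],[0,0,0]]}}

```text
t: 3.65
eef_pos: [0.5635, 0.0003, 0.008]
tool_rot: [180.0, 0.0, 87.4]
wrist_force: [-0.4, -0.8, 0.4]
grip_width: 0.0057
finger_force: 0.0
```

```bash
python3 -c "
from h import *
print(arm.grip_depth,[a for a in dir(arm) if a[0]!='_'])"
```

```text
0.0187 ['Unreachable', 'get_state', 'grip_depth', 'sign_off']
```

Run:
```python
from h import *
s=load('scene'); a=cv2.imread('pics/scene0.png')
for z in (.215,.235): print(z,[proj(s,[x,0,z]).round(1) for x in (.6,.7)])
d=load('side')
for z in (.215,.235): print(z,[proj(d,[x,0,z]).round(1) for x in (.6,.7)])
w=load('wrist')
# cam height rel. to TCP per calibration
st=arm.get_state(); print(ray(w,320,200,1)[0], st['eef_pos'])
```

```text
0.215 [array([263.3, 153.6]), array([230.4, 186.5])]
0.235 [array([262.4, 144.3]), array([228.7, 176.9])]
0.215 [array([284.4, 132.6]), array([240.8, 130.3])]
0.235 [array([283.9, 124. ]), array([239.9, 121.7])]
[0.56622627 0.07797734 0.1888799 ] [5.63528517e-01 2.68527420e-04 8.03099262e-03]
```

{"name": "servo_tool", "arguments": {"grip": [0.044,0.044,0.044,0.044,0.044,0.044,0.044], "dp": [[0,0,0],[0,0,0],[0,0,0],[0,0,0],[0,0,0.004],[0,0,0.004],[0,0,0.003]], "dr": [[0,0,0],[0,0,0],[0,0,0],[0,0,0],[0,0,0],[0,0,0],[0,0,0]]}}

```text
t: 4.35
eef_pos: [0.5632, 0.0003, -0.0036]
tool_rot: [-180.0, 0.0, 87.4]
wrist_force: [0.3, -0.2, -0.1]
grip_width: 0.0442
finger_force: 0.0
```

{"name": "servo_tool", "arguments": {"grip": [0.0,0.0,0.0,0.0,0.0], "dp": [[0,0,0],[0,0,0],[0,0,0],[0,0,0],[0,0,0]], "dr": [[0,0,0],[0,0,0],[0,0,0],[0,0,0],[0,0,0]]}}

```text
t: 4.85
eef_pos: [0.5629, 0.0004, -0.0032]
tool_rot: [-179.9, 0.0, 87.4]
wrist_force: [-1.5, -0.3, 0.2]
grip_width: 0.0239
finger_force: 15.0
```

{"name": "servo_tool", "arguments": {"grip": [0,0,0,0,0,0,0,0,0,0,0,0,0], "dp": [[-0.002,0,-0.0085],[-0.0031,0,-0.0082],[-0.0043,0,-0.0077],[-0.0053,0,-0.007],[-0.0062,0,-0.0062],[-0.007,0,-0.0053],[-0.0077,0,-0.0043],[-0.0082,0,-0.0031],[-0.0085,0,-0.002],[-0.0099,0,-0.0008],[-0.003,0,0],[0,0,0],[0,0,0]], "dr": [[0,0,0],[0,0,0],[0,0,0],[0,0,0],[0,0,0],[0,0,0],[0,0,0],[0,0,0],[0,0,0],[0,0,0],[0,0,0],[0,0,0],[0,0,0]]}}

```text
t: 6.15
eef_pos: [0.5607, -0.0665, 0.0522]
tool_rot: [180.0, 0.1, 87.3]
wrist_force: [-7.0, 1.2, 13.4]
grip_width: 0.0236
finger_force: 15.0
```

{"name": "servo_tool", "arguments": {"grip": [0.044,0.044,0.044,0.044,0.044,0.044,0.044,0.044,0.044,0.044,0.044,0.044,0.044,0.044,0.044,0.044,0.044,0.044,0.044], "dp": [[0,0,0],[0,0,0],[0,0,0],[0,0,-0.025],[0,0,-0.025],[-0.03,0,0],[-0.03,0,0],[-0.03,0,0],[-0.03,0,0],[-0.03,0,0],[-0.03,0,0],[-0.03,0,0],[-0.0145,0,0.02],[0,0,0.02],[0,0,0.02],[0,0,0.02],[0,0,0.015],[0,0,0.008],[0,0,0]], "dr": [[0,0,0],[0,0,0],[0,0,0],[0,0,0],[0,0,0],[0,0,0],[0,0,0],[0,0,0],[0,0,0],[0,0,0],[0,0,0],[0,0,0],[0,0,0],[0,0,0],[0,0,0],[0,0,0],[0,0,0],[0,0,0],[0,0,0]]}}

```text
t: 8.05
eef_pos: [0.5497, -0.2888, -0.0039]
tool_rot: [-179.9, -0.0, 87.4]
wrist_force: [0.4, -0.5, 0.3]
grip_width: 0.0441
finger_force: 0.0
```

{"name": "servo_tool", "arguments": {"grip": [0.0,0.0,0.0,0.0,0.0], "dp": [[0,0,0],[0,0,0],[0,0,0],[0,0,0],[0,0,0]], "dr": [[0,0,0],[0,0,0],[0,0,0],[0,0,0],[0,0,0]]}}

```text
t: 8.55
eef_pos: [0.553, -0.2895, -0.0016]
tool_rot: [179.7, 0.1, 87.4]
wrist_force: [5.0, -0.3, 0.7]
grip_width: 0.0238
finger_force: 15.0
```

Run:
```python
from h import *
s=shot('scene')['img']; d=shot('side')['img']
cv2.imwrite('pics/c5.png',np.hstack([cv2.resize(s[150:270,160:280],(400,400)),cv2.resize(d[130:230,260:370],(400,400))]))
```

```text
(no output)
```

View pics/c5.png

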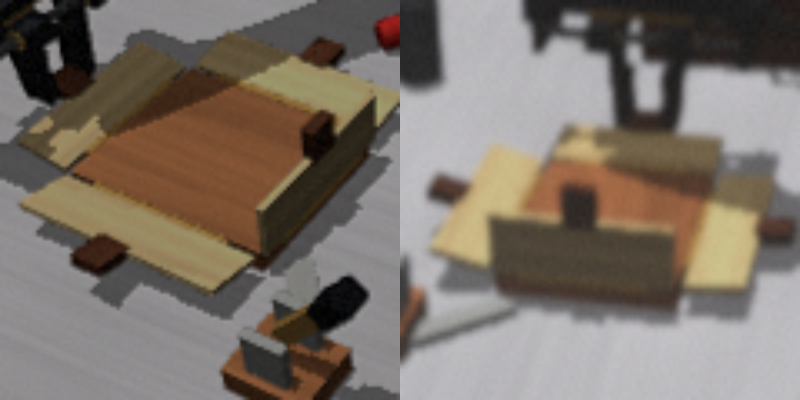

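{"name": "servo_tool", "arguments": {"grip": [0,0,0,0,0,0,0,0,0,0,0,0,0], "dp": [[0.002,0,-0.0085],[0.0031,0,-0.0082],[0.0043,0,-0.0077],[0.0053,0,-0.007],[0.0062,0,-0.0062],[0.007,0,-0.0053],[0.0077,0,-0.0043],[0.0082,0,-0.0031],[0.0085,0,-0.002],[0.0099,0,-0.0008],[0.003,0,0],[0,0,0],[0,0,0]], "dr": [[0,0,0],[0,0,0],[0,0,0],[0,0,0],[0,0,0],[0,0,0],[0,0,0],[0,0,0],[0,0,0],[0,0,0],[0,0,0],[0,0,0],[0,0,0]]}}

```text
t: 9.95
eef_pos: [0.5551, -0.226, 0.0513]
tool_rot: [179.7, 0.2, 87.4]
wrist_force: [5.6, -4.1, -0.6]
grip_width: 0.0236
finger_force: 15.0
```

{"name": "servo_tool", "arguments": {"grip": [0.044,0.044,0.044,0.044,0.044,0.044,0.044,0.044,0.044,0.044,0.044,0.044,0.044,0.044,0.044,0.044,0.044,0.044,0.044], "dp": [[0,0,0],[0,0,0],[0,0,0],[0,0,-0.03],[0,0,-0.03],[0.04,0,0],[0.04,0,0],[0,0,0],[0,0,0],[0,0,0],[0,0,0],[0,0,0],[0,0,0],[0,0,0],[0,0,0],[0,0,0],[0,0,0],[0,0,0],[0,0,0]], "dr": [[0,0,0],[0,0,0],[0,0,0],[0,0,0],[0,0,0],[0,0,0],[0,0,0],[0,0,8.2],[0,0,8.2],[0,0,8.2],[0,0,8.2],[0,0,8.2],[0,0,8.2],[0,0,8.2],[0,0,8.2],[0,0,8.2],[0,0,8.2],[0,0,8]]}}

```text
invalid input at $.dr: expected 19 entries
```

{"name": "servo_tool", "arguments": {"grip": [0.044,0.044,0.044], "dp": [[0,0,0],[0,0,0],[0,0,0]], "dr": [[0,0,0],[0,0,0],[0,0,0]]}}

```text
t: 10.25
eef_pos: [0.5523, -0.2236, 0.0498]
tool_rot: [-179.9, -0.0, 87.4]
wrist_force: [0.5, 0.7, 0.3]
grip_width: 0.0437
finger_force: 0.0
```

Gripper already open; proceed up and rotate.

{"name": "servo_tool", "arguments": {"grip": [0.044,0.044,0.044,0.044,0.044,0.044,0.044,0.044,0.044,0.044,0.044,0.044,0.044,0.044,0.044,0.044,0.044], "dp": [[0,0,-0.03],[0,0,-0.03],[0.04,0,0],[0.04,0,0],[0,0,0],[0,0,0],[0,0,0],[0,0,0],[0,0,0],[0,0,0],[0,0,0],[0,0,0],[0,0,0],[0,0,0],[0,0,0],[0,0,0],[0,0,0]], "dr": [[0,0,0],[0,0,0],[0,0,0],[0,0,0],[0,0,8.2],[0,0,8.2],[0,0,8.2],[0,0,8.2],[0,0,8.2],[0,0,8.2],[0,0,8.2],[0,0,8.2],[0,0,8.2],[0,0,8.2],[0,0,8],[0,0,0],[0,0,0]]}}

```text
t: 11.95
eef_pos: [0.5565, -0.1438, 0.1099]
tool_rot: [-180.0, 0.1, -2.4]
wrist_force: [-0.1, 0.7, -0.2]
grip_width: 0.044
finger_force: 0.0
```

{"name": "servo_tool", "arguments": {"grip": [0.044,0.044,0.044,0.044,0.044,0.044,0.044,0.044,0.044,0.044,0.044,0.044], "dp": [[0.03,0,0],[0.03,0.0025,0],[0.03,0,0],[0.03,0,0],[0.0107,0,0.02],[0,0,0.02],[0,0,0.02],[0,0,0.02],[0,0,0.015],[0,0,0.01],[0,0,0.008],[0,0,0]], "dr": [[0,0,0],[0,0,0],[0,0,0],[0,0,0],[0,0,0],[0,0,0],[0,0,0],[0,0,0],[0,0,0],[0,0,0],[0,0,0],[0,0,0]]}}

```text
t: 13.15
eef_pos: [0.6868, -0.1523, -0.0038]
tool_rot: [-180.0, 0.1, -2.6]
wrist_force: [0.5, 0.8, -0.3]
grip_width: 0.044
finger_force: 0.0
```

{"name": "servo_tool", "arguments": {"grip": [0.0,0.0,0.0,0.0,0.0], "dp": [[0,0,0],[0,0,0],[0,0,0],[0,0,0],[0,0,0]], "dr": [[0,0,0],[0,0,0],[0,0,0],[0,0,0],[0,0,0]]}}

```text
t: 13.65
eef_pos: [0.6883, -0.1484, -0.0023]
tool_rot: [-179.7, -0.0, -2.5]
wrist_force: [0.7, 6.6, 1.2]
grip_width: 0.0236
finger_force: 15.0
```

{"name": "servo_tool", "arguments": {"grip": [0,0,0,0,0,0,0,0,0,0,0,0,0], "dp": [[-0.002,-0.002,-0.0085],[-0.0031,-0.002,-0.0082],[-0.0043,0,-0.0077],[-0.0053,0,-0.007],[-0.0062,0,-0.0062],[-0.007,0,-0.0053],[-0.0077,0,-0.0043],[-0.0082,0,-0.0031],[-0.0085,0,-0.002],[-0.0099,0,-0.0008],[-0.003,0,0],[0,0,0],[0,0,0]], "dr": [[0,0,0],[0,0,0],[0,0,0],[0,0,0],[0,0,0],[0,0,0],[0,0,0],[0,0,0],[0,0,0],[0,0,0],[0,0,0],[0,0,0],[0,0,0]]}}

```text
t: 14.95
eef_pos: [0.6253, -0.1462, 0.051]
tool_rot: [179.9, -0.4, -2.6]
wrist_force: [9.2, -2.5, -14.9]
grip_width: 0.0237
finger_force: 15.0
```

{"name": "servo_tool", "arguments": {"grip": [0.044,0.044,0.044,0.044,0.044,0.044,0.044,0.044,0.044,0.044,0.044,0.044], "dp": [[0,0,0],[0,0,0],[0,0,0],[0,0,-0.025],[0,0,-0.025],[-0.04,0,0],[-0.04,0,0],[-0.04,0,0],[-0.04,0,0],[-0.03,0,0],[0,0,0],[0,0,0]], "dr": [[0,0,0],[0,0,0],[0,0,0],[0,0,0],[0,0,0],[0,0,0],[0,0,0],[0,0,0],[0,0,0],[0,0,0],[0,0,0],[0,0,0]]}}

```text
t: 16.15
eef_pos: [0.4331, -0.1369, 0.1009]
tool_rot: [-180.0, -0.1, -2.6]
wrist_force: [0.6, 0.9, -0.5]
grip_width: 0.044
finger_force: 0.0
```

{"name": "servo_tool", "arguments": {"grip": [0.044,0.044,0.044,0.044,0.044,0.044,0.044,0.044], "dp": [[-0.006,0,0.02],[0,0,0.02],[0,0,0.02],[0,0,0.02],[0,0,0.01],[0,0,0.008],[0,0,0.006],[0,0,0]], "dr": [[0,0,0],[0,0,0],[0,0,0],[0,0,0],[0,0,0],[0,0,0],[0,0,0],[0,0,0]]}}

```text
t: 16.95
eef_pos: [0.4268, -0.1367, -0.004]
tool_rot: [-180.0, 0.0, -2.6]
wrist_force: [0.0, -0.0, -0.6]
grip_width: 0.044
finger_force: 0.0
```

{"name": "servo_tool", "arguments": {"grip": [0.0,0.0,0.0,0.0,0.0], "dp": [[0,0,0],[0,0,0],[0,0,0],[0,0,0],[0,0,0]], "dr": [[0,0,0],[0,0,0],[0,0,0],[0,0,0],[0,0,0]]}}

```text
t: 17.45
eef_pos: [0.427, -0.1393, -0.0032]
tool_rot: [179.8, -0.1, -2.7]
wrist_force: [0.2, -6.9, -0.1]
grip_width: 0.0237
finger_force: 15.0
```

{"name": "servo_tool", "arguments": {"grip": [0,0,0,0,0,0,0,0,0,0,0,0,0], "dp": [[0.002,0.0015,-0.0085],[0.0031,0.0015,-0.0082],[0.0043,0,-0.0077],[0.0053,0,-0.007],[0.0062,0,-0.0062],[0.007,0,-0.0053],[0.0077,0,-0.0043],[0.0082,0,-0.0031],[0.0085,0,-0.002],[0.0099,0,-0.0008],[0.003,0,0],[0,0,0],[0,0,0]], "dr": [[0,0,0],[0,0,0],[0,0,0],[0,0,0],[0,0,0],[0,0,0],[0,0,0],[0,0,0],[0,0,0],[0,0,0],[0,0,0],[0,0,0],[0,0,0]]}}

```text
t: 18.75
eef_pos: [0.4948, -0.142, 0.0507]
tool_rot: [-180.0, -0.3, -2.5]
wrist_force: [0.1, 3.2, 10.8]
grip_width: 0.0227
finger_force: 15.0
```

{"name": "servo_tool", "arguments": {"grip": [0.044,0.044,0.044,0.044,0.06,0.06,0.06,0.06], "dp": [[0,0,0],[0,0,0],[0,0,0],[0,0,-0.03],[0,0,-0.04],[0,0,-0.04],[0,0,-0.04],[0,0,0]], "dr": [[0,0,0],[0,0,0],[0,0,0],[0,0,0],[0,0,0],[0,0,0],[0,0,0],[0,0,0]]}}

```text
t: 19.55
eef_pos: [0.4951, -0.1438, 0.2041]
tool_rot: [179.9, -0.5, -2.6]
wrist_force: [0.6, 0.1, -0.9]
grip_width: 0.06
finger_force: 0.0
```

Run:
```python
from h import *
s=shot('scene')['img']; d=shot('side')['img']; print(arm.get_state()['eef_pos'])
A=cv2.resize(s[150:300,160:320],(400,375),interpolation=cv2.INTER_CUBIC)   #2.5
B=cv2.resize(s[170:270,340:500],(400,250),interpolation=cv2.INTER_CUBIC) #2.5
C=cv2.resize(d[140:240,245:405],(400,250),interpolation=cv2.INTER_CUBIC)
D=cv2.resize(d[230:380,245:405],(400,375),interpolation=cv2.INTER_CUBIC)
o=np.zeros((600,800,3),np.uint8); o[:375,:400]=A; o[:250,400:]=C; 
o[375:,:400]=B[:225]; o[225:,400:]=D; o[225:250,400:]=C[225:250]
cv2.imwrite('pics/c6.png',o)
```

```text
[ 0.49216071 -0.14257414  0.19979039]
```

View pics/c6.png

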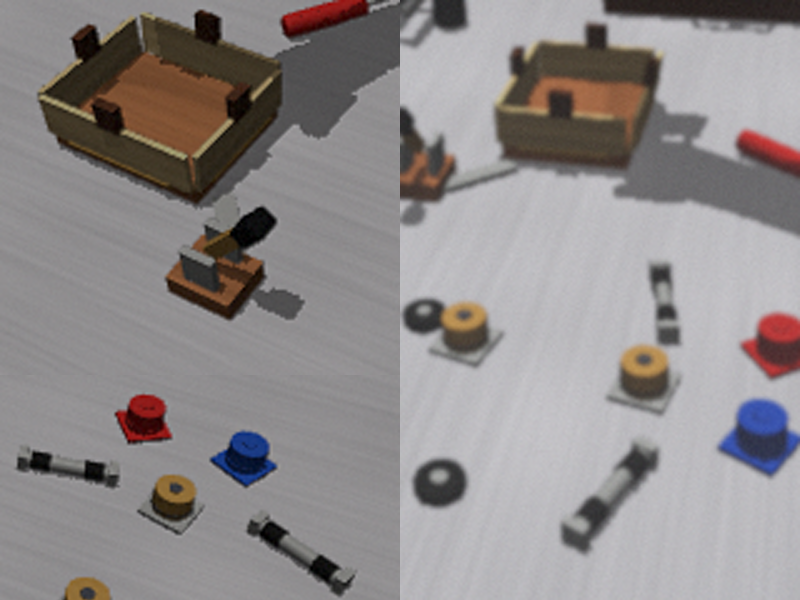

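```bash
cat > seg.py <<'E'
from h import *
def blobs(c,box):
    im=c['img']; h=cv2.cvtColor(im,cv2.COLOR_BGR2HSV); m=cv2.inRange(h,(8,110,60),(28,255,255)); k=np.zeros_like(m); x0,y0,x1,y1=box; k[y0:y1,x0:x1]=m[y0:y1,x0:x1]
    n,l,st,ce=cv2.connectedComponentsWithStats(k); return [(ce[i],st[i]) for i in range(1,n) if st[i][4]>40]
if __name__=='__main__':
    s,d=load('scene'),load('side')
    B=[(s,blobs(s,(330,170,520,300))),(d,blobs(d,(250,230,420,380)))]
    for c,b in B:
        for ce,st in b: print(ce.round(1),st,toz(c,*ce,.0175).round(4))
E
python3 seg.py
python3 - <<'E'
from h import *
s=load('scene')['img']
cv2.imwrite('pics/c7.png',cv2.resize(s[195:295,335:485],(750,500),interpolation=cv2.INTER_CUBIC))
E
```

```text
[409.7 215.5] [402 210  16  12 131] [0.4254 0.2567 0.0175]
[374.5 257.8] [366 251  18  15 182] [0.5738 0.2257 0.0175]
[269.9 267.1] [261 262  18  11 131] [0.5837 0.2213 0.0175]
[342.2 284.8] [334 279  17  12 147] [0.4353 0.2514 0.0175]
```

View pics/c7.png

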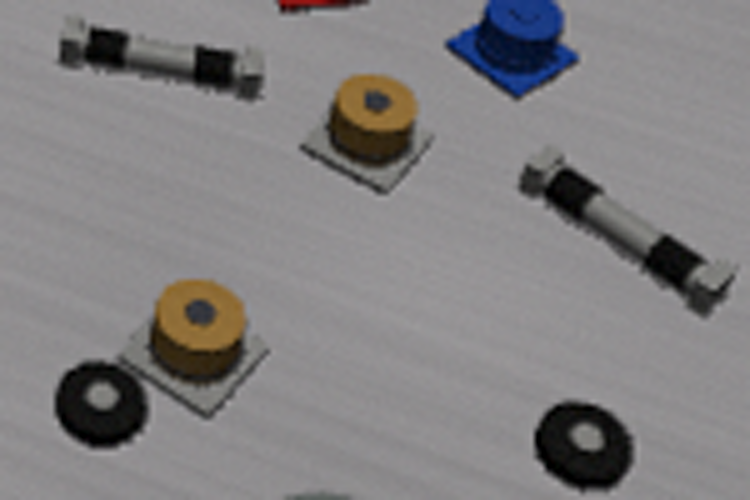

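Run:
```python
from h import *
s=load('scene'); d=load('side')
c=lambda p:(335+p[0]/5,195+p[1]/5)
for k,t,sd in (([(300,147),(387,192),(432,137)],(377,101),(342.6,282.6)),([(118,357),(210,415),(268,350)],(200,312),(271,265.5))):
    P=[toz(s,*c(p),.004)[:2] for p in k]; e=P[1]-P[0]; f=P[2]-P[1]
    print('drum',((P[0]+P[2])/2).round(4),np.degrees([np.arctan2(*e[::-1]),np.arctan2(*f[::-1])]).round(1),np.linalg.norm([e,f],axis=1).round(4),'top',toz(s,*c(t),.028).round(4), toz(d,*sd,.028).round(4),tri((s,*c(t),0),(d,*sd,0)))
for a,b,q in (((73,42),(250,74),(664,302)),((540,172),(710,287),(612,495))):
    A,B=toz(s,*c(a),.010),toz(s,*c(b),.010); print('roller',((A+B)/2).round(4),np.degrees(np.arctan2(*(B-A)[1::-1])).round(1),np.linalg.norm(A-B).round(4),'side',toz(d,245+(q[0]-400)/2.5,230+(q[1]-225)/2.5,.010).round(4))
print('wheel',toz(s,*c((102,400)),.008).round(4))
```

```text
drum [0.4371 0.2592] [ 78.1 167.4] [0.0428 0.0426] top [0.435  0.2588 0.028 ] [0.4339 0.2576 0.028 ] (array([0.4342, 0.2584, 0.028 ]), [array([-0.1, -0.3]), array([-0.2,  0.3])])
drum [0.5827 0.2288] [ 76.8 165.2] [0.0432 0.0417] top [0.5809 0.2278 0.028 ] [0.5784 0.2291 0.028 ] (array([0.5792, 0.2273, 0.0263]), [array([-0.1, -0.1]), array([-0.1,  0.1])])
roller [0.4339 0.1599 0.01  ] 102.0 0.0823 side [0.4298 0.1659 0.01  ]
roller [0.4428 0.3708 0.01  ] 66.7 0.0832 side [0.4384 0.3771 0.01  ]
wheel [0.623 0.205 0.008]
```

{"name": "servo_tool", "arguments": {"grip": [0.06,0.06,0.06,0.06,0.06,0.06,0.06,0.06,0.06,0.06,0.06,0.06,0.06,0.06,0.06,0.06,0.06], "dp": [[0,0,0],[0,0,0],[-0.0147,-0.0378,0],[-0.0147,-0.0378,0],[-0.0147,-0.0378,0],[-0.0147,-0.0378,0],[-0.0147,-0.0378,0],[-0.0147,-0.0378,0],[-0.0147,-0.0378,0],[-0.0147,-0.0378,0],[-0.0147,-0.0378,0],[-0.0147,-0.0378,0],[0,0,0.03],[0,0,0.04],[0,0,0.04],[0,0,0],[0,0,0]], "dr": [[0,0,5.2],[0,0,5.2],[0,0,0],[0,0,0],[0,0,0],[0,0,0],[0,0,0],[0,0,0],[0,0,0],[0,0,0],[0,0,0],[0,0,0],[0,0,0],[0,0,0],[0,0,0],[0,0,0],[0,0,0]], "squeeze": 25}}

```text
t: 21.35
eef_pos: [0.4327, 0.2579, 0.0886]
tool_rot: [179.8, 0.1, -13.0]
wrist_force: [0.3, -0.2, -0.5]
grip_width: 0.0599
finger_force: 0.0
```

{"name": "servo_tool", "arguments": {"grip": [0.06,0.06,0.06,0.06,0.06,0.06,0.0,0.0,0.0,0.0,0.0], "dp": [[0.002,0,0.03],[0,0,0.03],[0,0,0.02],[0,0,0.01],[0,0,0.008],[0,0,0],[0,0,0],[0,0,0],[0,0,0],[0,0,0],[0,0,0]], "dr": [[0,0,0],[0,0,0],[0,0,0],[0,0,0],[0,0,0],[0,0,0],[0,0,0],[0,0,0],[0,0,0],[0,0,0],[0,0,0]]}}

```text
t: 22.45
eef_pos: [0.4356, 0.2585, -0.0081]
tool_rot: [-180.0, -0.0, -13.0]
wrist_force: [-1.7, -1.1, 6.5]
grip_width: 0.035
finger_force: 25.0
```

{"name": "servo_tool", "arguments": {"grip": [0.0,0.0,0.0,0.0,0.0,0.0,0.0,0.0,0.0,0.0,0.0,0.0,0.0,0.0,0.0,0.0,0.0,0.0], "dp": [[0,0,-0.02],[0,0,-0.04],[0,0,-0.05],[0,0,-0.05],[0,0,0],[0,0,0],[0.0098,0.0357,0],[0.0098,0.0357,0],[0.0098,0.0357,0],[0.0098,0.0357,0],[0.0098,0.0357,0],[0.0098,0.0357,0],[0.0098,0.0357,0],[0.0098,0.0357,0],[0.0098,0.0357,0],[0.0098,0.0357,0],[0,0,0],[0,0,0]], "dr": [[0,0,0],[0,0,0],[0,0,0],[0,0,0],[0,0,-5.5],[0,0,-5.5],[0,0,0],[0,0,0],[0,0,0],[0,0,0],[0,0,0],[0,0,0],[0,0,0],[0,0,0],[0,0,0],[0,0,0],[0,0,0],[0,0,0]]}}

```text
t: 24.25
eef_pos: [0.5204, -0.1025, 0.1511]
tool_rot: [180.0, 0.0, -2.1]
wrist_force: [0.4, 0.3, -0.7]
grip_width: 0.0353
finger_force: 25.0
```

{"name": "servo_tool", "arguments": {"grip": [0.0,0.0,0.0,0.0,0.0,0.0,0.0,0.0], "dp": [[0.003,0,0.03],[0,0,0.03],[0,0,0.025],[0,0,0.02],[0,0,0.015],[0,0,0.01],[0,0,0.007],[0,0,0]], "dr": [[0,0,0],[0,0,0],[0,0,0],[0,0,0],[0,0,0],[0,0,0],[0,0,0],[0,0,0]]}}

```text
t: 25.05
eef_pos: [0.5236, -0.1016, 0.0139]
tool_rot: [-180.0, 0.0, -2.0]
wrist_force: [-0.7, 0.4, -0.3]
grip_width: 0.0354
finger_force: 25.0
```

{"name": "servo_tool", "arguments": {"grip": [0.0,0.046,0.046,0.046,0.046,0.046,0.046,0.046,0.046,0.06], "dp": [[0,0,0.002],[0,0,0],[0,0,0],[0,0,0],[0,0,-0.02],[0,0,-0.03],[0,0,-0.04],[0,0,-0.05],[0,0,0],[0,0,0]], "dr": [[0,0,0],[0,0,0],[0,0,0],[0,0,0],[0,0,0],[0,0,0],[0,0,0],[0,0,0],[0,0,0],[0,0,0]]}}

```text
t: 26.05
eef_pos: [0.5247, -0.1019, 0.1535]
tool_rot: [-180.0, -0.2, -2.0]
wrist_force: [0.8, 0.2, -0.7]
grip_width: 0.0521
finger_force: 0.0
```

Run:
```python
from h import *
import seg
s=shot('scene'); d=shot('side'); print(arm.get_state()['eef_pos'])
for ce,st in seg.blobs(s,(330,170,520,300)): print(ce,st)
for ce,st in seg.blobs(d,(250,230,420,380)): print(ce,st)
im=s['img']; cv2.imwrite('pics/t1.png',cv2.resize(im[150:250,160:290],(780,600),interpolation=cv2.INTER_CUBIC))
```

```text
[ 0.52297635 -0.10160503  0.15138535]
[374.51098901 257.79120879] [366 251  18  15 182]
[269.7        267.13846154] [261 262  18  11 130]
```

View pics/t1.png

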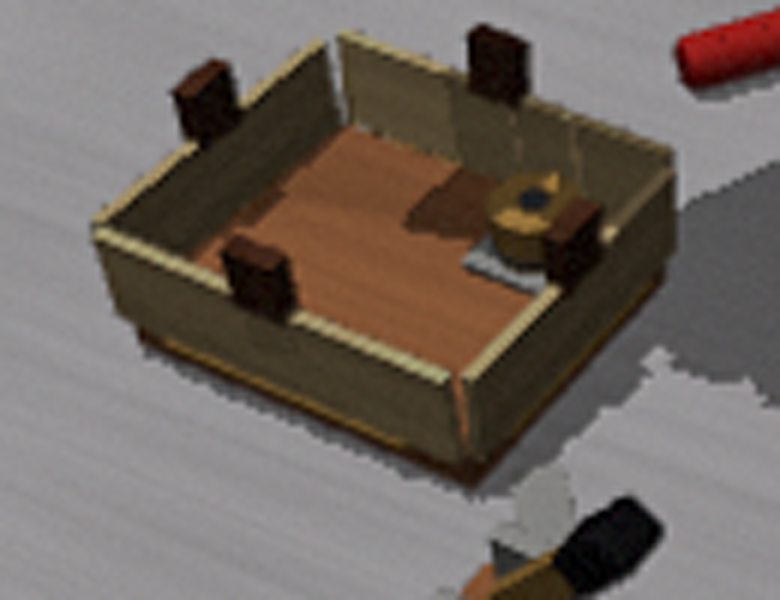

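{"name": "servo_tool", "arguments": {"grip": [0.06,0.06,0.06,0.06,0.06,0.06,0.06,0.06,0.06,0.06,0.06,0.06,0.06,0.06,0.06], "dp": [[0,0,0],[0,0,0],[-0.0022,-0.0334,0],[-0.0022,-0.0334,0],[-0.0022,-0.0334,0],[-0.0022,-0.0334,0],[-0.0022,-0.0334,0],[-0.0022,-0.0334,0],[-0.0022,-0.0334,0],[-0.0022,-0.0334,0],[-0.0022,-0.0334,0],[-0.0022,-0.0334,0],[0,0,0.04],[0,0,0.04],[0,0,0]], "dr": [[0,0,6],[0,0,5.5],[0,0,0],[0,0,0],[0,0,0],[0,0,0],[0,0,0],[0,0,0],[0,0,0],[0,0,0],[0,0,0],[0,0,0],[0,0,0],[0,0,0],[0,0,0]]}}

```text
t: 27.65
eef_pos: [0.5749, 0.2262, 0.0656]
tool_rot: [179.5, 0.6, -13.5]
wrist_force: [-0.7, 0.3, 0.5]
grip_width: 0.0597
finger_force: 0.0
```

{"name": "servo_tool", "arguments": {"grip": [0.06,0.06,0.06,0.06,0.06,0.06,0.0,0.0,0.0,0.0,0.0], "dp": [[0,0,0.03],[0,0,0.02],[0,0,0.015],[0,0,0.01],[0,0,0.006],[0,0,0],[0,0,0],[0,0,0],[0,0,0],[0,0,0],[0,0,0]], "dr": [[0,0,0],[0,0,0],[0,0,0],[0,0,0],[0,0,0],[0,0,0],[0,0,0],[0,0,0],[0,0,0],[0,0,0],[0,0,0]]}}

```text
t: 28.75
eef_pos: [0.5808, 0.2281, -0.0081]
tool_rot: [-180.0, -0.0, -13.5]
wrist_force: [-1.0, -0.6, 5.3]
grip_width: 0.0354
finger_force: 25.0
```

{"name": "servo_tool", "arguments": {"grip": [0.0,0.0,0.0,0.0,0.0,0.0,0.0,0.0,0.0,0.0,0.0,0.0,0.0,0.0,0.0,0.0,0.0,0.0,0.0,0.0], "dp": [[0,0,-0.02],[0,0,-0.04],[0,0,-0.05],[0,0,-0.05],[0,0,0],[0,0,0],[-0.0038,0.03465,0],[-0.0038,0.03465,0],[-0.0038,0.03465,0],[-0.0038,0.03465,0],[-0.0038,0.03465,0],[-0.0038,0.03465,0],[-0.0038,0.03465,0],[-0.0038,0.03465,0],[-0.0038,0.03465,0],[-0.0038,0.03465,0],[-0.0038,0.03465,0],[-0.0038,0.03465,0],[0,0,0],[0,0,0]], "dr": [[0,0,0],[0,0,0],[0,0,0],[0,0,0],[0,0,-6],[0,0,-5.5],[0,0,0],[0,0,0],[0,0,0],[0,0,0],[0,0,0],[0,0,0],[0,0,0],[0,0,0],[0,0,0],[0,0,0],[0,0,0],[0,0,0],[0,0,0],[0,0,0]]}}

```text
t: 30.75
eef_pos: [0.5198, -0.1866, 0.1511]
tool_rot: [-180.0, 0.0, -2.1]
wrist_force: [-0.1, -0.3, -1.3]
grip_width: 0.035
finger_force: 25.0
```

{"name": "servo_tool", "arguments": {"grip": [0.0,0.0,0.0,0.0,0.0,0.0,0.0,0.0], "dp": [[0,0,0.03],[0,0,0.03],[0,0,0.025],[0,0,0.02],[0,0,0.015],[0,0,0.01],[0,0,0.007],[0,0,0]], "dr": [[0,0,0],[0,0,0],[0,0,0],[0,0,0],[0,0,0],[0,0,0],[0,0,0],[0,0,0]]}}

```text
t: 31.55
eef_pos: [0.5202, -0.1856, 0.0139]
tool_rot: [-180.0, 0.0, -2.0]
wrist_force: [-0.9, -0.5, -1.7]
grip_width: 0.0351
finger_force: 25.0
```

{"name": "servo_tool", "arguments": {"grip": [0.0,0.046,0.046,0.046,0.046,0.046,0.046,0.046,0.03,0.03,0.03,0.03,0.03,0.03,0.03,0.03,0.03,0.03,0.03,0.03], "dp": [[0,0,0.002],[0,0,0],[0,0,0],[0,0,-0.02],[0,0,-0.03],[0,0,-0.04],[0,0,-0.05],[0,0,0],[0,0,0],[0,0,0],[0,0,0],[0,0,0],[0,0,0],[0,0,0],[0,0,0],[0,0,0],[0,0,0],[0,0,0],[0,0,0],[0,0,0]], "dr": [[0,0,0],[0,0,0],[0,0,0],[0,0,0],[0,0,0],[0,0,0],[0,0,0],[0,0,-8],[0,0,-8],[0,0,-8],[0,0,-8],[0,0,-8],[0,0,-8],[0,0,-8],[0,0,-8],[0,0,-8],[0,0,-8],[0,0,-8],[0,0,-8],[0,0,-8]]}}

```text
t: 33.55
eef_pos: [0.5204, -0.1864, 0.1528]
tool_rot: [180.0, 0.0, 102.3]
wrist_force: [-0.0, -0.9, -0.2]
grip_width: 0.03
finger_force: 0.0
```

Run:
```python
from h import *
s=shot('scene'); d=shot('side'); st=arm.get_state(); print(st['eef_pos'],st['tool_rot'],st['joints'][6])
import seg
o=np.load  # noqa
# compare with the c7 frame: difference of the roller region against initial picture
a=cv2.imread('pics/scene0.png')
for n,(x0,y0,x1,y1) in dict(r1=(340,195,392,220),r2=(435,222,486,258)).items():
    print(n,np.abs(a[y0:y1,x0:x1].astype(int)-s['img'][y0:y1,x0:x1]).mean())
t=s['img'][150:250,160:290]; r=s['img'][190:265,340:490]
cv2.imwrite('pics/t2.png',np.vstack([cv2.resize(t,(390,300),interpolation=cv2.INTER_CUBIC),]))
```

```text
[ 0.52033856 -0.18643612  0.15276953] [1.79960571e+02 2.34272345e-02 1.02038669e+02] 26.667410437153592
r1 14.944358974358975
r2 9.305555555555555
```

Run:
```python
from h import *
s=load('scene')['img'].astype(int)
c=cv2.resize(cv2.imread('pics/c7.png'),(150,100),interpolation=cv2.INTER_AREA).astype(int)
n=s[195:295,335:485]; df=np.abs(c-n).mean(2); print(df[5:22,8:55].mean(),df[28:65,100:150].mean())
def seg(c):  # dark sleeves
    m=(c.astype(np.uint8).max(2)<60).astype(np.uint8); k,l,st,ce=cv2.connectedComponentsWithStats(m); return [(ce[i].round(1).tolist(),int(st[i][4])) for i in range(1,k) if st[i][4]>8]
print(seg(c));print(seg(n))
```

```text
2.397580308719232 1.7972972972972974
[([102.4, 9.3], 85), ([31.7, 12.0], 168), ([72.9, 28.0], 101), ([124.5, 46.6], 211), ([38.3, 71.5], 111), ([19.7, 80.7], 205), ([116.1, 89.1], 225)]
[([102.3, 9.2], 87), ([31.6, 12.0], 168), ([124.4, 46.5], 218), ([19.7, 80.7], 206), ([116.2, 89.0], 228)]
```

{"name": "servo_tool", "arguments": {"grip": [0.04,0.04,0.04,0.04,0.04,0.04,0.04,0.04,0.04,0.04,0.04,0.04,0.04,0.04], "dp": [[0.0358,-0.0014,0],[0.0358,-0.0014,0],[0.0358,-0.0014,0],[0.0358,-0.0014,0],[0.0358,-0.0014,0],[0.0358,-0.0014,0],[0.0358,-0.0014,0],[0.0358,-0.0014,0],[0.0358,-0.0014,0],[0.0358,-0.0014,0],[0,0,0.04],[0,0,0.04],[0,0,0.03],[0,0,0]], "dr": [[0,0,0],[0,0,0],[0,0,0],[0,0,0],[0,0,0],[0,0,0],[0,0,0],[0,0,0],[0,0,0],[0,0,0],[0,0,0],[0,0,0],[0,0,0],[0,0,0]]}}

```text
t: 35.05
eef_pos: [0.4297, 0.1601, 0.0397]
tool_rot: [-179.7, 0.1, 101.8]
wrist_force: [-0.6, 0.7, 0.2]
grip_width: 0.0399
finger_force: 0.0
```

{"name": "servo_tool", "arguments": {"grip": [0.04,0.04,0.04,0.04,0.04,0.04,0.0,0.0,0.0,0.0,0.0], "dp": [[0,0,0.025],[0,0,0.015],[0,0,0.01],[0,0,0.005],[0,0,0.002],[0,0,0],[0,0,0],[0,0,0],[0,0,0],[0,0,0],[0,0,0]], "dr": [[0,0,0],[0,0,0],[0,0,0],[0,0,0],[0,0,0],[0,0,0],[0,0,0],[0,0,0],[0,0,0],[0,0,0],[0,0,0]]}}

```text
t: 36.15
eef_pos: [0.4322, 0.1613, -0.0144]
tool_rot: [180.0, 0.0, 102.0]
wrist_force: [-1.1, 0.4, 5.9]
grip_width: 0.0126
finger_force: 25.0
```

{"name": "servo_tool", "arguments": {"grip": [0.0,0.0,0.0,0.0,0.0,0.0,0.0,0.0,0.0,0.0,0.0,0.0,0.0,0.0,0.0,0.0,0.0,0.0], "dp": [[0,0,-0.02],[0,0,-0.045],[0,0,-0.05],[0,0,-0.05],[0,0,0],[0,0,0],[-0.03016,0.01736,0],[-0.03016,0.01736,0],[-0.03016,0.01736,0],[-0.03016,0.01736,0],[-0.03016,0.01736,0],[-0.03016,0.01736,0],[-0.03016,0.01736,0],[-0.03016,0.01736,0],[-0.03016,0.01736,0],[-0.03016,0.01736,0],[0,0,0],[0,0,0]], "dr": [[0,0,0],[0,0,0],[0,0,0],[0,0,0],[0,0,7],[0,0,7],[0,0,0],[0,0,0],[0,0,0],[0,0,0],[0,0,0],[0,0,0],[0,0,0],[0,0,0],[0,0,0],[0,0,0],[0,0,0],[0,0,0]]}}

```text
t: 37.95
eef_pos: [0.5946, -0.1466, 0.1497]
tool_rot: [-179.9, -0.0, 87.9]
wrist_force: [-0.6, -0.8, -0.4]
grip_width: 0.0125
finger_force: 25.0
```

{"name": "servo_tool", "arguments": {"grip": [0.0,0.0,0.0,0.0,0.0,0.0,0.0,0.0], "dp": [[0,0,0.03],[0,0,0.03],[0,0,0.025],[0,0,0.02],[0,0,0.015],[0,0,0.01],[0,0,0.007],[0,0,0]], "dr": [[0,0,0],[0,0,0],[0,0,0],[0,0,0],[0,0,0],[0,0,0],[0,0,0],[0,0,0]]}}

```text
t: 38.75
eef_pos: [0.5949, -0.1458, 0.0129]
tool_rot: [-180.0, -0.0, 88.0]
wrist_force: [-0.8, -0.3, -1.8]
grip_width: 0.0126
finger_force: 25.0
```

{"name": "servo_tool", "arguments": {"grip": [0.0,0.02,0.02,0.02,0.02,0.02,0.02,0.02,0.04,0.04], "dp": [[0,0,0.003],[0,0,0],[0,0,0],[0,0,-0.02],[0,0,-0.03],[0,0,-0.04],[0,0,-0.05],[0,0,0],[0,0,0],[0,0,0]], "dr": [[0,0,0],[0,0,0],[0,0,0],[0,0,0],[0,0,0],[0,0,0],[0,0,0],[0,0,7.1],[0,0,7.1],[0,0,7.1]]}}

```text
t: 39.75
eef_pos: [0.5958, -0.1463, 0.1515]
tool_rot: [179.9, -0.0, 66.4]
wrist_force: [0.3, 0.7, 0.6]
grip_width: 0.0339
finger_force: 0.0
```

Run:
```python
from h import *
s=shot('scene'); n=s['img'][195:295,335:485]
m=(n.max(2)<60).astype(np.uint8); k,l,st,ce=cv2.connectedComponentsWithStats(m); print([(ce[i].round(1).tolist(),int(st[i][4])) for i in range(1,k) if st[i][4]>8])
cv2.imwrite('pics/t3.png',cv2.resize(s['img'][145:255,160:300],(700,550),interpolation=cv2.INTER_CUBIC)); st=arm.get_state(); print(st['eef_pos'],st['tool_rot'],st['grip_width'])
```

```text
[([102.4, 9.3], 85), ([124.5, 46.6], 215), ([19.6, 80.7], 204), ([116.1, 89.1], 225)]
[ 0.59571057 -0.14614132  0.15126297] [ 1.79902887e+02 -3.79088237e-02  6.60737805e+01] 0.03781897671761926
```

View pics/t3.png

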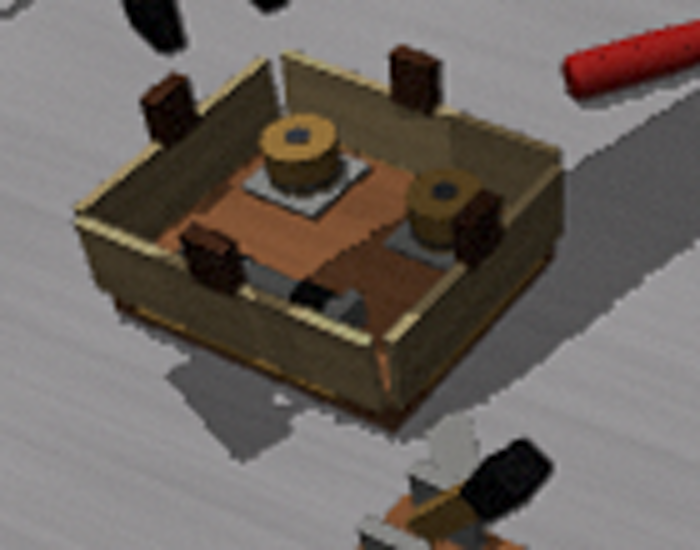

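{"name": "servo_tool", "arguments": {"grip": [0.04,0.04,0.04,0.04,0.04,0.04,0.04,0.04,0.04,0.04,0.04,0.04,0.04,0.04,0.04,0.04,0.04,0.04], "dp": [[0.02965,-0.02474,0],[0.02965,-0.02474,0],[0.02965,-0.02474,0],[0.02965,-0.02474,0],[0.02965,-0.02474,0],[0.02965,-0.02474,0],[0.02965,-0.02474,0],[0.02965,-0.02474,0],[0.02965,-0.02474,0],[0.02965,-0.02474,0],[0.02965,-0.02474,0],[0.02965,-0.02474,0],[0.02965,-0.02474,0],[0.02965,-0.02474,0],[0,0,0.04],[0,0,0.04],[0,0,0.03],[0,0,0]], "dr": [[0,0,0],[0,0,0],[0,0,0],[0,0,0],[0,0,0],[0,0,0],[0,0,0],[0,0,0],[0,0,0],[0,0,0],[0,0,0],[0,0,0],[0,0,0],[0,0,0],[0,0,0],[0,0,0],[0,0,0],[0,0,0]]}}

```text
t: 41.6
eef_pos: [0.4388, 0.3701, 0.037]
tool_rot: [-179.8, 0.4, 66.8]
wrist_force: [0.2, 0.1, 0.6]
grip_width: 0.04
finger_force: 0.0
```

{"name": "servo_tool", "arguments": {"grip": [0.04,0.04,0.04,0.04,0.04,0.04,0.0,0.0,0.0,0.0,0.0], "dp": [[0,0,0.025],[0,0,0.015],[0,0,0.008],[0,0,0.005],[0,0,0.002],[0,0,0],[0,0,0],[0,0,0],[0,0,0],[0,0,0],[0,0,0]], "dr": [[0,0,0],[0,0,0],[0,0,0],[0,0,0],[0,0,0],[0,0,0],[0,0,0],[0,0,0],[0,0,0],[0,0,0],[0,0,0]]}}

```text
t: 42.7
eef_pos: [0.4414, 0.3721, -0.0144]
tool_rot: [180.0, -0.0, 66.7]
wrist_force: [-0.3, -0.1, 3.1]
grip_width: 0.0123
finger_force: 25.0
```

{"name": "servo_tool", "arguments": {"grip": [0.0,0.0,0.0,0.0,0.0,0.0,0.0], "dp": [[0,0,-0.02],[0,0,-0.045],[0,0,-0.05],[0,0,-0.05],[0,0,0],[0,0,0],[0,0,0]], "dr": [[0,0,0],[0,0,0],[0,0,0],[0,0,0],[0,0,-7.1],[0,0,-7.1],[0,0,-7.1]]}}

```text
t: 43.4
eef_pos: [0.4411, 0.372, 0.1507]
tool_rot: [180.0, -0.0, 88.3]
wrist_force: [-0.5, 0.1, -0.7]
grip_width: 0.0121
finger_force: 25.0
```

{"name": "servo_tool", "arguments": {"grip": [0.0,0.0,0.0,0.0,0.0,0.0,0.0,0.0,0.0,0.0,0.0,0.0,0.0,0.0,0.0,0.0], "dp": [[-0.0366,0.0096,0],[-0.0366,0.0096,0],[-0.0366,0.0096,0],[-0.0366,0.0096,0],[-0.0366,0.0096,0],[-0.0366,0.0096,0],[-0.0366,0.0096,0],[-0.0366,0.0096,0],[-0.0366,0.0096,0],[-0.0366,0.0096,0],[-0.0366,0.0096,0],[-0.0366,0.0096,0],[-0.0366,0.0096,0],[-0.0366,0.0096,0],[0,0,0],[0,0,0]], "dr": [[0,0,0],[0,0,0],[0,0,0],[0,0,0],[0,0,0],[0,0,0],[0,0,0],[0,0,0],[0,0,0],[0,0,0],[0,0,0],[0,0,0],[0,0,0],[0,0,0],[0,0,0],[0,0,0]]}}

```text
t: 45.0
eef_pos: [0.5572, -0.1454, 0.1499]
tool_rot: [-180.0, -0.0, 87.9]
wrist_force: [-0.4, 0.6, -1.1]
grip_width: 0.0124
finger_force: 25.0
```

{"name": "servo_tool", "arguments": {"grip": [0.0,0.0,0.0,0.0,0.0,0.0,0.0,0.0], "dp": [[0,0,0.03],[0,0,0.03],[0,0,0.025],[0,0,0.02],[0,0,0.015],[0,0,0.01],[0,0,0.01],[0,0,0]], "dr": [[0,0,0],[0,0,0],[0,0,0],[0,0,0],[0,0,0],[0,0,0],[0,0,0],[0,0,0]]}}

```text
t: 45.8
eef_pos: [0.5571, -0.1442, 0.0095]
tool_rot: [-179.9, -0.0, 88.0]
wrist_force: [-0.2, 0.2, -0.5]
grip_width: 0.0128
finger_force: 25.0
```

{"name": "servo_tool", "arguments": {"grip": [0.02,0.02,0.02,0.02,0.02,0.02,0.02,0.02,0.04,0.04], "dp": [[0,0,0],[0,0,0],[0,0,0],[0,0,-0.02],[0,0,-0.03],[0,0,-0.04],[0,0,-0.05],[0,0,0],[0,0,0],[0,0,0]], "dr": [[0,0,0],[0,0,0],[0,0,0],[0,0,0],[0,0,0],[0,0,0],[0,0,0],[0,0,0],[0,0,0],[0,0,0]]}}

```text
t: 46.8
eef_pos: [0.5568, -0.1445, 0.1494]
tool_rot: [-179.9, -0.0, 88.0]
wrist_force: [-0.7, 0.0, 0.0]
grip_width: 0.0334
finger_force: 0.0
```

Run:
```python
from h import *
s=shot('scene'); d=shot('side'); o=np.zeros((600,800,3),np.uint8)
o[:, :480]=cv2.resize(s['img'][145:285,180:292],(480,600),interpolation=cv2.INTER_CUBIC)
o[:400,480:]=cv2.resize(d['img'][165:245,215:279],(320,400),interpolation=cv2.INTER_CUBIC)
cv2.imwrite('pics/l1.png',o)
```

View pics/l1.png

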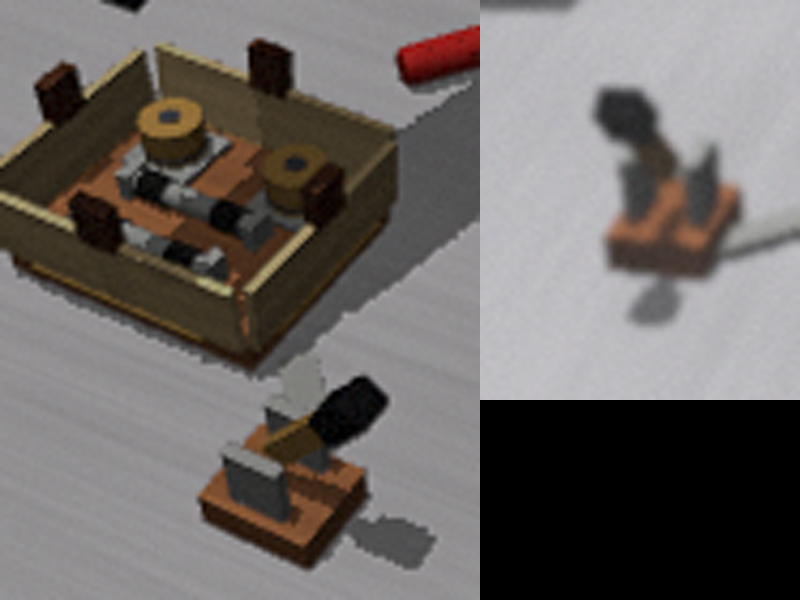

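Run:
```python
from h import *
s,d=load('scene'),load('side')
print('tip',tri((s,261.7,241.1,0),(d,244.4,188.4,0)))
k=112/480
print('pivot brackets tops s', toz(s,180+(255+290)/2*k,145+430*k,.05))
P=lambda q,p=(.559,-.145,np.radians(-2.2)):np.array([p[0]+np.cos(p[2])*q[0]-np.sin(p[2])*q[1],p[1]+np.sin(p[2])*q[0]+np.cos(p[2])*q[1],q[2]])
t=P((.127,.145+.068*np.sin(.8),.042+.068*np.cos(.8))); print(t,proj(s,t),proj(d,t), proj(s,P((.127,.145,.042))),proj(d,P((.127,.145,.042))))
```

```text
tip (array([0.6898, 0.041 , 0.0912]), [array([0.1, 0.3]), array([ 0.1, -0.2])])
pivot brackets tops s [ 0.68552725 -0.0066646   0.05      ]
[0.69334519 0.04376213 0.08937606] [262.11314417 243.93908013] [242.73194373 189.37531774] [243.05283549 250.41672401] [251.99360785 197.39827999]
```

{"name": "servo_tool", "arguments": {"grip": [0.046,0.046,0.046,0.046,0.046,0.046,0.046,0.046,0.046,0.046,0.046,0.046], "dp": [[0.03175,0.0209,0],[0.03175,0.0209,0],[0.03175,0.0209,0],[0.03175,0.0209,0],[0.03175,0.0209,0],[0.03175,0.0209,0],[0,0,0],[0,0,0.03],[0,0,0.03],[0,0,0.02],[0,0,0.01],[0,0,0]], "dr": [[0,0,0],[0,0,0],[0,0,0],[0,0,0],[0,0,0],[0,0,0],[0,0,0],[0,0,0],[0,0,0],[0,0,0],[0,0,0],[0,0,0]], "squeeze": 12}}

```text
t: 48.1
eef_pos: [0.6879, 0.0407, 0.0581]
tool_rot: [-179.8, 0.0, 88.0]
wrist_force: [-0.7, 0.6, 0.3]
grip_width: 0.0458
finger_force: 0.0
```

{"name": "servo_tool", "arguments": {"grip": [0.0,0.0,0.0,0.0,0.0], "dp": [[0,0,0],[0,0,0],[0,0,0],[0,0,0],[0,0,0]], "dr": [[0,0,0],[0,0,0],[0,0,0],[0,0,0],[0,0,0]]}}

```text
t: 48.6
eef_pos: [0.6913, 0.0413, 0.0615]
tool_rot: [179.8, -0.0, 88.0]
wrist_force: [3.7, -1.1, 1.7]
grip_width: 0.0218
finger_force: 12.0
```

{"name": "servo_tool", "arguments": {"grip": [0.0,0.0,0.0,0.0,0.0,0.0,0.0,0.0,0.0], "dp": [[-0.0066,0,-0.006],[-0.0076,0,-0.0052],[-0.008,0,-0.004],[-0.0086,0,-0.003],[-0.0089,0,-0.0018],[-0.009,0,-0.0006],[0,0,0],[0,0,0],[0,0,0]], "dr": [[0,0,0],[0,0,0],[0,0,0],[0,0,0],[0,0,0],[0,0,0],[0,0,0],[0,0,0],[0,0,0]]}}

```text
t: 49.5
eef_pos: [0.6896, -0.008, 0.0812]
tool_rot: [179.8, 0.0, 88.0]
wrist_force: [7.2, -1.0, -4.1]
grip_width: 0.0219
finger_force: 12.0
```

{"name": "servo_tool", "arguments": {"grip": [0.04,0.04,0.04,0.046,0.046,0.046,0.046], "dp": [[0,0,0],[0,0,0],[0,0,0],[0,0,-0.03],[0,0,-0.04],[0,0,-0.04],[0,0,0]], "dr": [[0,0,0],[0,0,0],[0,0,0],[0,0,0],[0,0,0],[0,0,0],[0,0,0]]}}

```text
t: 50.2
eef_pos: [0.6915, -0.0073, 0.1975]
tool_rot: [179.4, -0.0, 88.0]
wrist_force: [0.7, 0.4, 0.1]
grip_width: 0.0457
finger_force: 0.0
```

Run:
```python
from h import *
s=shot('scene'); d=shot('side'); o=np.zeros((600,800,3),np.uint8); print(arm.get_state()['eef_pos'])
o[:, :480]=cv2.resize(s['img'][145:285,180:292],(480,600),interpolation=cv2.INTER_CUBIC)
o[:400,480:]=cv2.resize(d['img'][165:245,215:279],(320,400),interpolation=cv2.INTER_CUBIC)
w=shot('wrist'); o[400:,480:]=cv2.resize(w['img'],(320,200),interpolation=cv2.INTER_AREA)
cv2.imwrite('pics/l2.png',o)
```

```text
[ 0.68816909 -0.00727015  0.19186454]
```

View pics/l2.png

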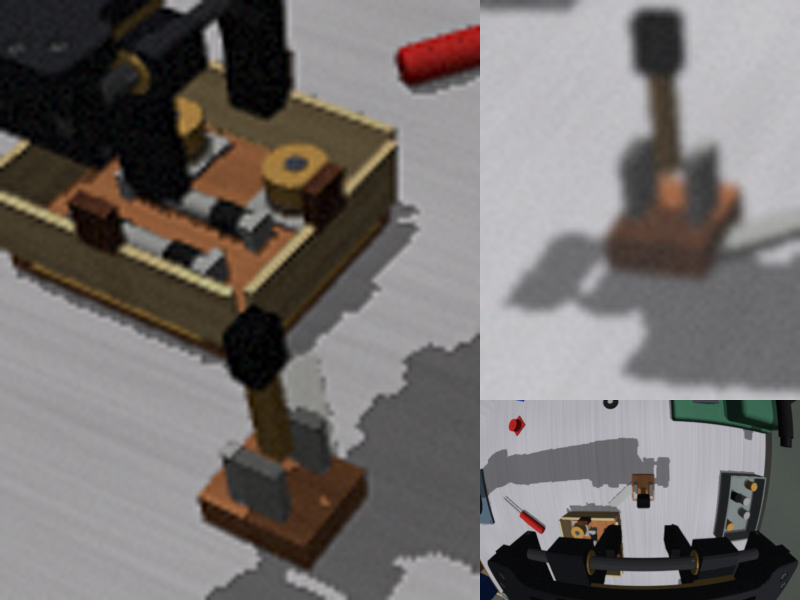

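Run:
```python
from h import *
s,d=load('scene'),load('side'); print(tri((s,239.5,226,0),(d,250.4,173.4,0)))
k=112/480
# base block top corners in the scene crop: left (203,498), bottom (312,543), right (366,478)
P=[toz(s,180+u*k,145+v*k,.02)for u,v in((203,498),(312,543),(366,478))]; print((P[0]+P[2])/2)
```

```text
(array([ 0.6889, -0.0053,  0.1075]), [array([0.1, 0.5]), array([ 0.2, -0.3])])
[0.69233424 0.00074415 0.02      ]
```

```bash
python3 -c "
from cell import arm
print(arm.sign_off())"
```

```text
the job is handed in; nothing more can be done
None
```

I handed the job in at about 50 s: all four sides are upright, both brass drums and both rollers I found are on the tray floor, and the lock lever is upright within what the cameras can measure. The final images showed no problems, but the judge's verdict was not reported back.

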